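# Close a pressure vessel to torque with a break-over wrench

## Task

The pressure vessel clamped in the capping stand is only finger-tight. Take the torque wrench from its rest, set its socket fully down over the lugs of the vessel's cap and turn it clockwise (seen from above) until the wrench breaks over with a click; stop at once, because the cap must not be tightened any further. Then lift the wrench off without loosening the cap and lay it back in its rest, leaving the slide box, petri dish and timer where they are.

Things in the scene. Friction and masses are not known exactly. Their poses are not given: they have to be found in the camera images.
- wrench_grip (a point): Torque wrench, 265 mm long, 0.5 kg: dark round head 60 mm across, steel bar 14 wide x 20 mm high, on it a black rubber grip 100 long, 24 wide, 28 mm high. This point: middle of the grip, 40 mm from the centre of mass on the handle side; x along the bar, away from the head; z up. The drive axis lies 150 mm back (-x); the bar's underside is 10 mm below this point.
- wrench: The wrench; origin on the drive axis, in the plane that sits on the cap, 17 mm below wrench_grip. Preset to about 1.4 N m about the drive axis (about 9 N across the grip's middle; 0.9 to 1.3 N m turns the cap before that). There it clicks: the torque falls to about 0.6 N m while the handle swings on, free for 0.1 rad; then it is solid again and would overtighten. It springs back when eased.
- socket_seat (a point): Steel socket under the head, a downward cup 61 mm across with six inner teeth (7.5 mm wide, 19 to 27 mm from the axis, every 60 degrees, the first 30 degrees from x). This point: on the drive axis, in the cup's flat ceiling, which comes to sit on the cap's top; teeth reach 12 mm and the rim 13 mm below it. z up; x parallel to the handle until the wrench breaks over.
- cap_top (a point): Grey screw cap of the vessel: ribbed skirt 54 mm across, above it a hub 34 mm across, 14 mm high, with six lugs (7.5 mm wide, 13 high, out to 24.5 mm, one along x, every 60 degrees). This point: centre of its flat top, 103 mm above the worktop; z up. Clockwise from above tightens. Comes to torque after 0.2 to 0.95 rad; this must be felt. Socket play 0.12 rad either way. 0.35 N m undoes it.
- stand: Capping stand screwed to the worktop: aluminium base plate 110 x 110 x 12 mm and a grey clamp collar 68 mm across and 56 mm high that holds the round white vessel, whose cap stands above it on the collar's axis. Origin: centre of its underside, below the cap.
- wrench_rest: Fixed rest: grey base 165 x 60 x 8 mm, two uprights 10 mm thick at x = -69 and +64 mm, each with an open-topped slot 18 mm wide, flared above, floor 45 mm and cheeks 63 mm above the worktop. The wrench's bar lies in both, one either side of the grip. Origin on the worktop below the grip's middle (wrench_grip 55 mm above it); x along the wrench, from head to handle end.
- slide_box: Blue slide box, 68 x 98 x 30 mm, bystander. Origin: centre of its underside.
- petri_dish: Round petri dish, 59 mm across, 15 mm high, bystander. Origin: centre of its underside.
- bench_timer: White bench timer, 62 x 66 x 23 mm, bystander. Origin: centre of its underside.
Mind the look-alikes: they are no part of the job. Leave any green look-alike of the wrench_rest alone.

How it is judged:
By the outcome, as a careful person would: the job done as asked, in the order asked, and still so for the second after the job is handed in, with the robot touching nothing.
It also fails if it takes over 72 s, if anything falls off the work surface, if the arm or the gripper's body presses on something with over 40 N, if the wrist force passes 120 N, or if a joint passes its speed limit or range.

## Robot

A 7-joint arm with a two-finger parallel gripper is mounted at the origin on a cart in front of the work surface, level with it; the furniture and walls round the work are solid. World frame = base frame: x ahead of the robot, y to its left, z up, the work surface at z = 0. Lengths are in m, angles in rad, forces in N, time in s.
With the tool pointing down it reaches from about 0.35 to 0.775 m from the base axis. Payload 3.1 kg.
Tool frame: the origin (TCP) lies midway between the tips of the shut fingers; the grasp point (between the pads) lies 19 mm behind it; z points along the fingers, y is the direction in which the jaws open and shut (so a half turn about z gives the same grasp; the last joint's range is limited). The gripper opens to 85 mm and grips with 20 to 120 N. Pads are 22 mm wide; open, the fingers measure 114 mm over their backs; the gripper's body (76 mm by 85 mm) begins 54 mm behind the grasp point. The pads swing forward as they close: fully open they stand 13 mm farther back than shut.
Start: joints at [-1.236, 0.311, 0.014, 1.512, -0.004, 1.319, -0.027], TCP at [0.202, 0.511, 0.231] pointing down, gripper open.
Joint ranges: [-2.7, 2.7], [-0.3, 1.91], [-1.27, 1.3], [0.12, 2.57], [-1.44, 4.58], [0.2, 2.03], [-3.05, 3.05]. Speed limits (rad/s): [2.79, 2.79, 3.14, 3.14, 3.14, 3.14, 3.14].

## Interface

Orientations are given as a unit quaternion [x, y, z, w].
In Python, from cell import robot gives the robot as it stands. The module is installed in compiled form; this text tells all that it offers.
- The arm moves only by the tool apply_moves, never from a script. Its argument "commands" is a list of rows, each an object with "angular": the turn, a rotation vector about the tool's x, y, z in units of 5 degrees (1.0 is 5 degrees), a list of three; "offset": the shift along the tool's x, y, z in units of 25 mm (1.0 is 25 mm), a list of three; "hand": the gripper command: -1 is fully open, 1 is shut, values between are in proportion. A call has 1 to 12 rows; each row is the pose to reach, as a shift and turn from the pose measured when the call began, along the tool's axes at that moment; what a row does not reach only later rows make up. A row lasts 1/10 s, in which the tool goes at most 50 mm and 8.59 degrees, less where a joint would pass 70% of its speed; a pose out of reach is approached as far as the arm can. A call with a gripper value outside its range is refused whole. The fingers move at their own pace and stop on an object; "grip_force" is the grip in N (left out, the last holds). Time passes only in rows, so rows that repeat a pose let the fingers close. It gives the time, the measured TCP pose, the force and the opening at its end, in the units of the state.
- robot.state(): the state, without advancing time (a new reading comes with each control period).
- robot.camera(name): name is "scene" or "side" or "wrist"; returns the picture (384x512x3 uint8, red, green, blue); there is no depth.
- robot.camera_info(name): a dict with "fx", "fy", "cx", "cy" (pixels), "rvec" (rotation vector, rad) and "tvec" (3), from world to camera coordinates, as OpenCV has them. Camera axes: x right, y down, z forward; pixel columns grow to the right and rows downward; lengths in m; the calibration is good to about 2 mm. A picture is of the moment at which its call begins: read the wrist's pose just before it. camera_info takes no time and is no camera call; for the wrist camera it gives the pose at the moment of the call.
- robot.close_job(): hands the job in, once; it reports no verdict.
The state is a dict: "time_s": time; "qpos": joint angles; "qd": joint speeds; "tau": joint torques, N m; "ee_pos": TCP position; "tcp_rot": TCP orientation; "ft_force": force on the tool from outside, world axes, zero at the start; "torque": the same for the moment, N m; "gripper_width": finger opening in m.
Only numpy, scipy, OpenCV 4.12 (cv2) and the standard library are available. Lean on these libraries where they do the work, as an engineer would, in place of code of your own. Each camera call takes 0.05 s, during which the arm holds its last target. There are 200 camera calls.

## Working session

There is one attempt and no reset: what is moved stays moved. The work goes in short steps, Python scripts to look and compute and a tool call to move; the robot and the scene stay as the last step left them, time stands still between calls to the robot, and variables do not carry over. Pictures are saved under pics/ and viewed, about 8 in all and at most 12, crops included, and the job is handed in when it is done.

Besides the shell and the picture viewer there is one more tool, called after "Call:" in YAML: its name, and indented under it one key for each argument. apply_moves: Moves the arm, as the interface text tells. Its arguments: {"type":"object","properties":{"commands":{"type":"array"},"grip_force":{"type":"number"}},"required":["commands"]}

```bash
mkdir -p pics; cat > h.py <<'E'
import numpy as np, cv2
from cell import robot
from scipy.spatial.transform import Rotation as R
def cam(n):
    i=robot.camera_info(n); K=np.array([[i['fx'],0,i['cx']],[0,i['fy'],i['cy']],[0,0,1.]]); return K,R.from_rotvec(i['rvec']).as_matrix(),np.array(i['tvec'])
def pix2z(n,u,v,z,c=None):
    K,Rm,t=c or cam(n); d=Rm.T@np.linalg.inv(K)@[u,v,1]; o=-Rm.T@t; return o+d*(z-o[2])/d[2]
def proj(n,P,c=None):
    K,Rm,t=c or cam(n); p=(K@(Rm@np.atleast_2d(P).T+t[:,None])).T; return p[:,:2]/p[:,2:]
def save(n,f,crop=None,s=1):
    im=robot.camera(n)[:,:,::-1]
    if crop: a,b,c,d=crop; im=im[b:d,a:c]
    cv2.imwrite('pics/'+f,cv2.resize(np.ascontiguousarray(im),None,fx=s,fy=s,interpolation=cv2.INTER_CUBIC)); 
E
python3 - <<'E'
from h import *
np.set_printoptions(precision=4,suppress=True)
s=robot.state()
for k in s: print(k,np.round(s[k],4))
for n in ('scene','side','wrist'):
    K,Rm,t=cam(n); print(n,K[0,0],-Rm.T@t,Rm[2])
a=robot.camera('scene');b=robot.camera('side')
cv2.imwrite('pics/a.png',a[:,:,::-1]);cv2.imwrite('pics/b.png',b[:,:,::-1])
save('wrist','c.png')
E
```

```text
time_s 0.0
qpos [-1.2357  0.3117  0.014   1.5131 -0.0044  1.3192 -0.0272]
qd [-0.0011 -0.0016  0.0003 -0.0001 -0.0001  0.0001  0.0001]
tau [  0.0005 -37.9904   0.1465 -23.0592   0.0124   0.0136  -0.    ]
ee_pos [0.2021 0.5107 0.2302]
tcp_rot [ 0.1872  0.9823 -0.0012 -0.0002]
ft_force [ 1.0228 -0.9356 -0.002 ]
torque [ 0.0245  0.027  -0.0208]
gripper_width 0.0855
scene 357.85140353035143 [ 0.1175 -0.6479  0.562 ] [ 0.4409  0.7746 -0.4534]
side 369.9154926886897 [ 0.5609 -0.8411  0.6326] [ 0.0219  0.8807 -0.4732]
wrist 305.34129992594717 [0.1368 0.5355 0.3728] [ 0.257  -0.1034 -0.9609]
```

View pics/a.png

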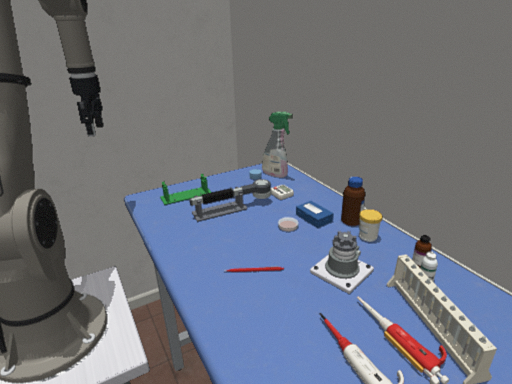

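View pics/b.png

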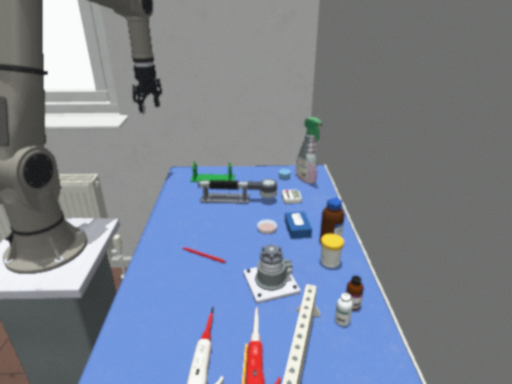

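Scene picture: the wrench lies in the grey rest with its grip at about (217,196) and head at (262,187). The stand and cap are at (344,245), the petri dish at (288,224), the slide box at (314,212) and the timer at (282,192). Look-alikes: the green rest at (187,192) is empty, so it is rejected. The grey rest with the wrench in it is at (220,205), so that is the one.

```bash
python3 - <<'E'
from h import *
np.set_printoptions(precision=3,suppress=True)
for nm,z,sc,sd in [('head',.065,(263,186),(268,186)),('end',.055,(196,200),(202,185)),('grip',.055,(217,196),(224,185)),('cap',.103,(345,238),(271,251)),('dish',.015,(288,223),(267,226)),('box',.03,(314,210),(298,220)),('timer',.023,(282,191),(291,194))]:
    print(nm,pix2z('scene',*sc,z),pix2z('side',*sd,z))
a=cv2.imread('pics/a.png');b=cv2.imread('pics/b.png')
A=cv2.resize(a[165:295,150:400],None,fx=3.2,fy=3.2,interpolation=cv2.INTER_CUBIC)
cv2.imwrite('pics/d.png',A)
# fitted search helper
E
```

```text
head [0.621 0.231 0.065] [0.628 0.235 0.065]
end [0.412 0.272 0.055] [0.407 0.267 0.055]
grip [0.477 0.263 0.055] [0.481 0.265 0.055]
cap [ 0.606 -0.161  0.103] [ 0.613 -0.159  0.103]
dish [0.612 0.074 0.015] [0.617 0.075 0.015]
box [0.704 0.074 0.03 ] [0.709 0.082 0.03 ]
timer [0.698 0.24  0.023] [0.708 0.254 0.023]
```

View pics/d.png

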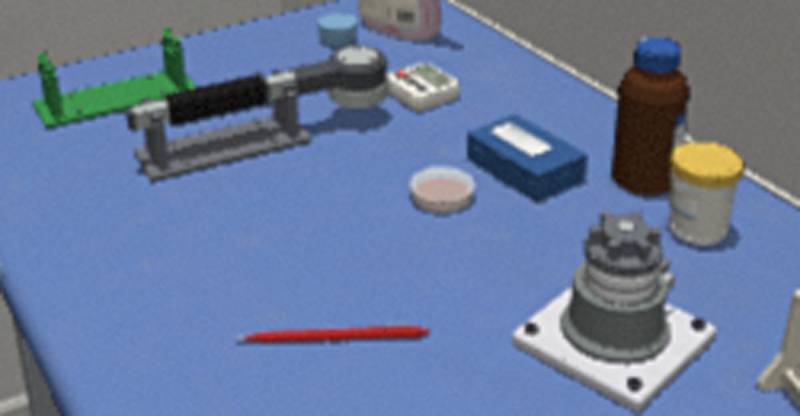

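View pics/c.png

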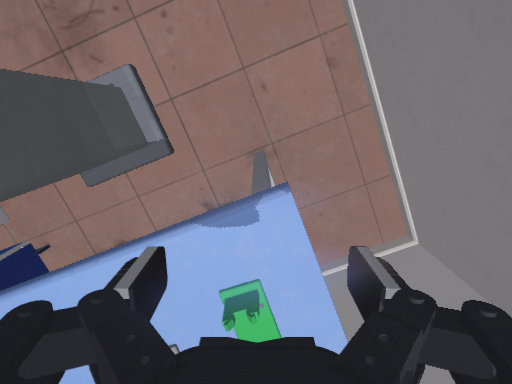

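Crop d: the grey rest holds the wrench (black grip at crop (218,100), head at (358,75)). The empty green rest at (110,85) is the look-alike. The capped stand is at (625,270). Wrist picture c shows only floor and the green rest, so next I move over the wrench.

```bash
cat >> h.py <<'E'
def rel(pos,yaw,st=None):
    "target TCP pos and yaw (deg) of tool x, tool z down -> offset, angular in command units"
    st=st or robot.state(); Rc=R.from_quat(st['tcp_rot']); y=np.radians(yaw)
    x=np.array([np.cos(y),np.sin(y),0]); z=np.array([0,0,-1.]); T=R.from_matrix(np.stack([x,np.cross(z,x),z],1))
    off=Rc.inv().apply(np.array(pos)-st['ee_pos'])/.025; ang=np.degrees((Rc.inv()*T).as_rotvec())/5
    return off.round(3),ang.round(3)
E
python3 - <<'E'
from h import *
print(rel([.479,.264,.2],170))
E
```

```text
(array([-13.93 ,  -5.108,   1.229]), array([-2.200e-02, -1.000e-03, -2.316e+00]))
```

Call:
apply_moves:
  commands:
    - {"offset": [-13.9, -5.1, 1.2], "angular": [0, 0, -2.3], "hand": -1}
    - {"offset": [-13.9, -5.1, 1.2], "angular": [0, 0, -2.3], "hand": -1}
    - {"offset": [-13.9, -5.1, 1.2], "angular": [0, 0, -2.3], "hand": -1}
    - {"offset": [-13.9, -5.1, 1.2], "angular": [0, 0, -2.3], "hand": -1}
    - {"offset": [-13.9, -5.1, 1.2], "angular": [0, 0, -2.3], "hand": -1}
    - {"offset": [-13.9, -5.1, 1.2], "angular": [0, 0, -2.3], "hand": -1}
    - {"offset": [-13.9, -5.1, 1.2], "angular": [0, 0, -2.3], "hand": -1}
    - {"offset": [-13.9, -5.1, 1.2], "angular": [0, 0, -2.3], "hand": -1}
    - {"offset": [-13.9, -5.1, 1.2], "angular": [0, 0, -2.3], "hand": -1}
    - {"offset": [-13.9, -5.1, 1.2], "angular": [0, 0, -2.3], "hand": -1}

```text
time_s: 1.15
ee_pos: [0.4781, 0.2642, 0.2002]
tcp_rot: [0.089, 0.996, -0.001, -0.001]
ft_force: [0.2, 1.1, -0.2]
gripper_width: 0.0852
```

```bash
python3 - <<'E'
from h import *
np.set_printoptions(precision=4,suppress=True)
s=robot.state();print(s['ee_pos'],s['qpos'],s['time_s'],s['ft_force'],s['torque'])
i=cam('wrist');np.savez('pics/e.npz',*i)
im=robot.camera('wrist')[:,:,::-1].copy()
# predicted overlay
u=np.array([np.cos(np.radians(170)),np.sin(np.radians(170)),0]);g=np.array([.479,.264,.055])
for d in (-150,-50,0,50,85):
    p=proj('wrist',g+u*d/1000,i)[0];print(d,p);
cv2.imwrite('pics/e.png',cv2.resize(im,(768,576),interpolation=cv2.INTER_CUBIC))
E
```

```text
[0.4781 0.2642 0.2002] [-0.681   0.3244  0.1895  1.5768 -0.0628  1.2489  0.9123] 1.15 [ 0.1895  1.096  -0.194 ] [ 0.0405  0.023  -0.0443]
-150 [258.3881 316.5977]
-50 [258.2635 232.5969]
0 [258.1925 184.7403]
50 [258.1146 132.2183]
85 [258.0554  92.2989]
```

View pics/e.png

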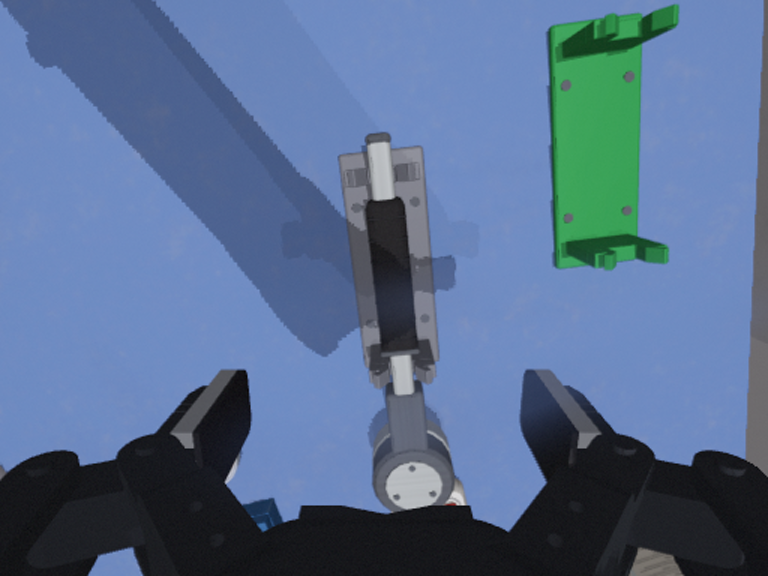

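Wrist picture (768 px wide): the grip runs from (385,200) to (399,352), the head's top is centred at (414,484), and the green rest is well to the right. The wrench is turned a few degrees relative to the tool.

```bash
python3 - <<'E'
from h import *
d=np.load('pics/e.npz');c=[d[k] for k in d.files]
P=lambda u,v,z:pix2z('wrist',u/1.5,v/1.5,z,c)
a=P(385.5,199,.069);b=P(398.5,352,.069);e=P(379,168,.065);n=P(402,375,.065)
print(a,b,(a+b)/2,np.linalg.norm(a-b));
for p,q in((a,b),(e,n)):print(np.degrees(np.arctan2(*(p-q)[1::-1])))
for z in(.07,.08,.085):print(P(414,484,z))
m=(a+b)/2; y=np.degrees(np.arctan2(*(e-n)[1::-1])); print(rel([m[0],m[1],.036],y), y)
im=cv2.imread('pics/e.png');cv2.imwrite('pics/f.png',cv2.resize(im[100:540,300:540],None,fx=1.35,fy=1.35))
E
```

```text
[0.42896747 0.27178178 0.069     ] [0.52583508 0.26297146 0.069     ] [0.47740127 0.26737662 0.069     ] 0.09726744215326509
174.8031202964632
176.21008701103844
[0.62603302 0.25687825 0.07      ]
[0.61808738 0.25755776 0.08      ]
[0.61411456 0.25789752 0.085     ]
(array([-3.000e-03,  8.300e-02,  6.574e+00]), array([-0.015, -0.023, -1.244])) 176.21008701103844
```

Call:
apply_moves:
  commands:
    - {"offset": [0, 0.1, 5.0], "angular": [0, 0, -1.1], "hand": -0.3}
    - {"offset": [0, 0.1, 5.0], "angular": [0, 0, -1.1], "hand": -0.3}
    - {"offset": [0, 0.1, 5.0], "angular": [0, 0, -1.1], "hand": -0.3}
    - {"offset": [0, 0.1, 6.6], "angular": [0, 0, -1.1], "hand": -0.3}
    - {"offset": [0, 0.1, 6.6], "angular": [0, 0, -1.1], "hand": -0.3}
    - {"offset": [0, 0.1, 6.6], "angular": [0, 0, -1.1], "hand": -0.3}
  grip_force: 80

```text
time_s: 1.8
ee_pos: [0.4761, 0.2692, 0.0355]
tcp_rot: [0.038, 0.999, -0.001, -0.002]
ft_force: [0.1, -0.1, 0.2]
gripper_width: 0.0553
```

Call:
apply_moves:
  commands:
    - {"offset": [0, 0, 0], "angular": [0, 0, 0], "hand": 1}
    - {"offset": [0, 0, 0], "angular": [0, 0, 0], "hand": 1}
    - {"offset": [0, 0, 0], "angular": [0, 0, 0], "hand": 1}
    - {"offset": [0, 0, 0], "angular": [0, 0, 0], "hand": 1}
    - {"offset": [0, 0, 0], "angular": [0, 0, 0], "hand": 1}
    - {"offset": [0, 0, 0], "angular": [0, 0, 0], "hand": 1}
  grip_force: 80

```text
time_s: 2.4
ee_pos: [0.4776, 0.2698, 0.0382]
tcp_rot: [0.038, 0.999, 0.001, -0.0]
ft_force: [-1.7, -0.9, 6.2]
gripper_width: 0.0231
```

```bash
python3 - <<'E'
from h import *
np.set_printoptions(precision=4,suppress=True)
s=robot.state();print(s['ee_pos'],s['qpos'],s['time_s'],s['ft_force'],s['torque'],s['gripper_width'])
r=R.from_quat(s['tcp_rot']).as_matrix();print(np.degrees(np.arctan2(r[1,0],r[0,0])),r[:,2])
print(rel([*s['ee_pos'][:2],.22],175.5))
E
```

```text
[0.4776 0.2698 0.0382] [-0.6575  0.4939  0.151   1.7655 -0.0934  0.8889  1.0293] 2.4 [-1.7192 -0.8965  6.2184] [-0.3112  0.2841  0.0454] 0.023130480014291206
175.63708661641252 [-0.0004  0.0011 -1.    ]
(array([ 0.004,  0.008, -7.272]), array([ 0.012, -0.006,  0.027]))
```

Call:
apply_moves:
  commands:
    - {"offset": [0, 0, -1], "angular": [0, 0, 0], "hand": 1}
    - {"offset": [0, 0, -2], "angular": [0, 0, 0], "hand": 1}
    - {"offset": [0, 0, -3.5], "angular": [0, 0, 0], "hand": 1}
    - {"offset": [0, 0, -5], "angular": [0, 0, 0], "hand": 1}
    - {"offset": [0, 0, -6.5], "angular": [0, 0, 0], "hand": 1}
    - {"offset": [0, 0, -8], "angular": [0, 0, 0], "hand": 1}
    - {"offset": [0, 0, -8.5], "angular": [0, 0, 0], "hand": 1}
    - {"offset": [0, 0, -8.5], "angular": [0, 0, 0], "hand": 1}

```text
time_s: 3.2
ee_pos: [0.4784, 0.27, 0.2524]
tcp_rot: [0.038, 0.999, 0.002, 0.001]
ft_force: [0.8, -0.6, -4.5]
gripper_width: 0.0231
```

```bash
python3 - <<'E'
from h import *
np.set_printoptions(precision=4,suppress=True)
s=robot.state();print(s['ee_pos'],s['time_s'],s['ft_force'],s['torque'],s['gripper_width'])
print(rel([.58,-.08,.25],175.5))
E
```

```text
[0.4784 0.27   0.2524] 3.2 [ 0.794  -0.643  -4.5332] [ 0.0024  0.2087 -0.0033] 0.023053280052629584
(array([ -5.117, -13.651,   0.059]), array([0.042, 0.03 , 0.026]))
```

Call:
apply_moves:
  commands:
    - {"offset": [-0.4, -1, 0], "angular": [0, 0, 0], "hand": 1}
    - {"offset": [-1.0, -2.5, 0], "angular": [0, 0, 0], "hand": 1}
    - {"offset": [-1.6, -4.2, 0], "angular": [0, 0, 0], "hand": 1}
    - {"offset": [-2.3, -6, 0], "angular": [0, 0, 0], "hand": 1}
    - {"offset": [-3.0, -7.9, 0], "angular": [0, 0, 0], "hand": 1}
    - {"offset": [-3.7, -9.7, 0], "angular": [0, 0, 0], "hand": 1}
    - {"offset": [-4.3, -11.4, 0], "angular": [0, 0, 0], "hand": 1}
    - {"offset": [-4.8, -12.7, 0], "angular": [0, 0, 0], "hand": 1}
    - {"offset": [-5.1, -13.6, 0], "angular": [0, 0, 0], "hand": 1}
    - {"offset": [-5.1, -13.6, 0], "angular": [0, 0, 0], "hand": 1}
    - {"offset": [-5.1, -13.6, 0], "angular": [0, 0, 0], "hand": 1}

```text
time_s: 4.3
ee_pos: [0.5779, -0.0789, 0.2481]
tcp_rot: [0.039, 0.999, 0.002, -0.002]
ft_force: [0.3, 1.6, -4.6]
gripper_width: 0.0229
```

```bash
python3 - <<'E'
from h import *
np.set_printoptions(precision=4,suppress=True)
s=robot.state();print(s['ee_pos'],s['qpos'],s['time_s'],s['ft_force'],s['torque'],s['gripper_width'])
i=cam('wrist');np.savez('pics/g.npz',*i)
im=robot.camera('wrist')[:,:,::-1].copy();print(proj('wrist',[.61,-.16,.103],i))
cv2.imwrite('pics/g.png',cv2.resize(im,(768,576),interpolation=cv2.INTER_CUBIC));cv2.imwrite('pics/g0.png',im)
E
```

```text
[ 0.5779 -0.0789  0.2481] [-0.1433  0.3853  0.3617  1.3913 -0.1394  1.3938  1.7119] 4.3 [ 0.3051  1.5724 -4.6081] [0.0013 0.1656 0.0713] 0.022850418029116106
[[179.1363 221.6044]]
```

View pics/g.png

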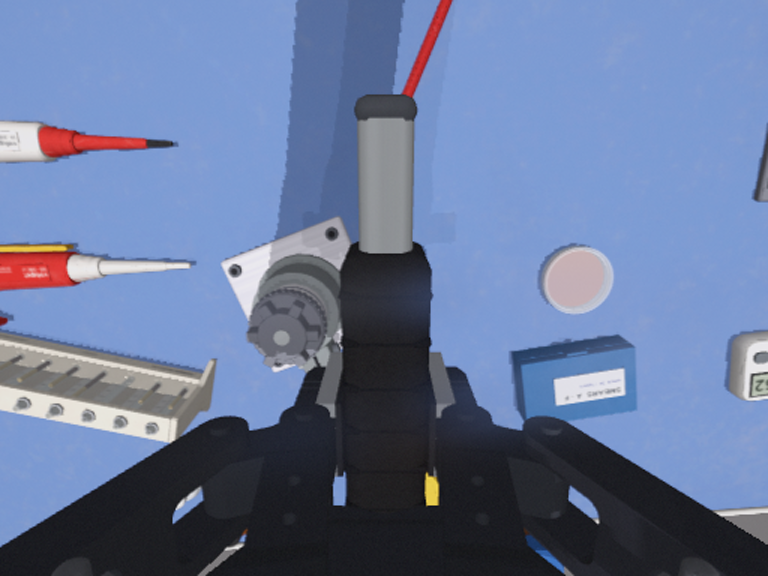

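The wrist picture shows the cap with its lugs at (281,338), left of the wrench handle. I'll rectify the cap's top plane to read its centre and lug angle.

```bash
python3 - <<'E'
from h import *
d=np.load('pics/g.npz');c=[d[k] for k in d.files];im=cv2.imread('pics/g0.png')
p=pix2z('wrist',281/1.5,338/1.5,.103,c);print(p)
cx,cy=p[:2];N=560;s=.08/N
g=np.array([[cx+ (j-N/2)*s, cy-(i-N/2)*s,.103] for i in range(N) for j in range(N)])
uv=proj('wrist',g,c).reshape(N,N,2).astype(np.float32)
o=cv2.remap(im,uv[...,0],uv[...,1],cv2.INTER_CUBIC)
o=cv2.convertScaleAbs(o,alpha=1.4)
for r in (17,24.5):cv2.circle(o,(N//2,N//2),int(r/1000/s),(0,255,255),1)
for k in range(0,N,70):cv2.putText(o,str(k),(k,10),0,.35,(0,255,0),1);cv2.putText(o,str(k),(0,k+4),0,.35,(0,255,0),1)
cv2.imwrite('pics/h.png',o)
E
```

```text
[ 0.61461866 -0.15237353  0.103     ]
```

View pics/h.png

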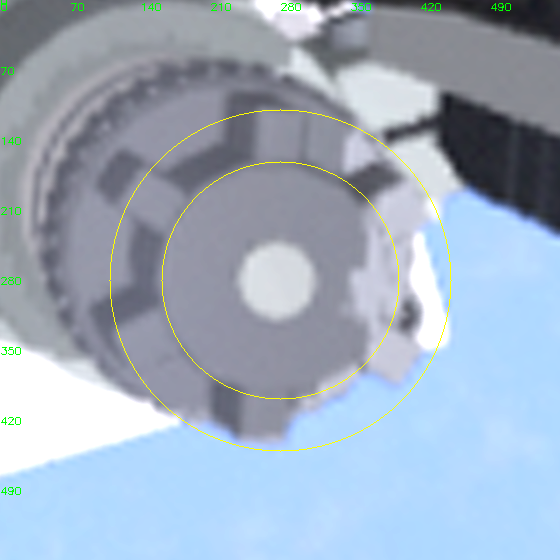

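Rectified cap: hub spot at (276,281), with opposite lugs at (280,135) and (266,420). That puts the lugs at about 27.2° + 60k, so the wrench's x axis should go to yaw 147°. I'll refine the cap centre from the fixed cameras.

```bash
python3 - <<'E'
from h import *
np.set_printoptions(precision=4,suppress=True)
for n,f,(u,v) in (('scene','a',(345,236)),('side','b',(270,249))):
    im=cv2.imread(f'pics/{f}.png').astype(int); g=im.sum(2)/3
    w=g[v-9:v+9,u-12:u+13]; print(n); print(w.astype(int))
a=cv2.imread('pics/a.png')[215:295,300:390];b=cv2.imread('pics/b.png')[228:308,230:310]
cv2.imwrite('pics/i.png',np.hstack([cv2.resize(x,(400*x.shape[1]//80,400),interpolation=cv2.INTER_CUBIC)[:, :400] for x in(a,b)]))
for s in [(345.6,235.6)]:print(pix2z('scene',*s,.103))
for s in [(271,249)]:print(pix2z('side',*s,.103))
print(proj('scene',[.614,-.1525,.103]),proj('side',[.614,-.1525,.103]))
E
```

```text
scene
[[139 142 140 138 140 142 143 140 140 140 142 141 143 143 141 143 135 129
  107 101 104 109 111 107 110]
 [140 140 140 138 142 143 141 142 141 138 139 141 141 144 142 141 140 140
  143 140 142 140 142 142 144]
 [140 140 140 141 140 137 141 142 137 141 139 142 140 142 140 141 140 140
  141 142 139 142 140 140 143]
 [140 143 142 142 142 137 138 136 141 142 142 142 140 140 136 137 137 131
  139 138 141 138 140 141 141]
 [143 142 142 142 130 122 127 129 135 137 139 134 134 132 122 121 123 120
  138 140 139 139 138 140 140]
 [141 144 143 136 109  84 110 117 116 124 121 120 120 122 113 111 112 118
  139 143 138 140 140 140 138]
 [142 139 144 138 106  69 103 119 118 115 120 130 127 121 114 116 108 111
  137 145 142 140 139 138 131]
 [141 139 137 134 102  81 117 119 116 116 139 167 166 156 143 114 116 115
  128 136 142 140 140 137 133]
 [140 129 121 124  94  84 117 118 117 121 150 195 195 197 180 115 114 114
  118 129 135 138 135 132 124]
 [135 110 113 112 103  85 120 120 117 111 126 166 171 177 159 108 115 118
  118 118 113 118 118 121 121]
 [131  92  88  80  76  70 102 119 117 116 11
[... 2088 characters left out ...]
118 113 113 123 128 133 135 135 134 132 130 127
  121 115 115 117 117 129 144]
 [158 152 138 119 106 105 105  97  95 100 111 117 124 129 128 122 113 109
  102  96 104 110 113 122 138]
 [158 146 128 110  94  86  85  81  78  82  85 100 116 127 125 112  94  87
   80  80  85  93  95 110 132]
 [157 143 124 103  87  77  75  76  75  74  74  88 110 124 121 105  83  72
   74  74  75  78  85 103 127]
 [156 140 117 104  92  82  84  85  87  82  74  81  99 110 107  97  81  77
   81  85  83  78  85 101 120]
 [156 138 116 104  96  93 103 107 108 101  91  85  87  86  89  91  89  92
  100 103  99  93  90  99 113]]
[ 0.6134 -0.1543  0.103 ]
[ 0.6132 -0.1511  0.103 ]
[[345.2498 235.1319]] [[271.3651 249.3743]]
```

View pics/i.png

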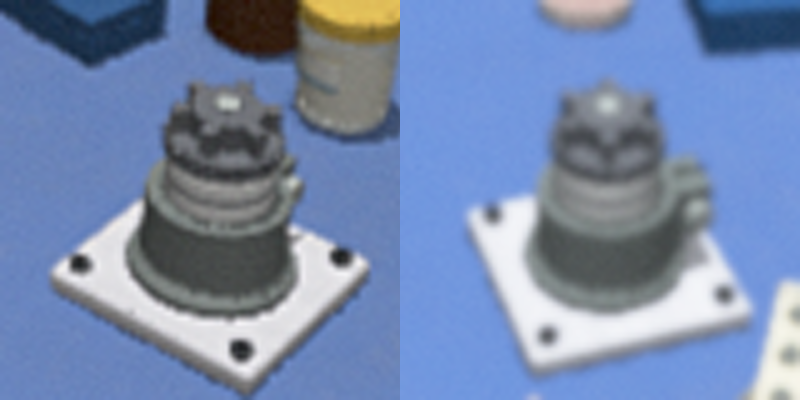

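The cap centre agrees across all three cameras at about (0.6137, -0.152). Now the wrench goes above the cap at yaw 147°.

```bash
python3 - <<'E'
from h import *
print(rel([.4876,-.0707,.150],147))
E
```

```text
(array([ 3.624, -0.035,  3.958]), array([ 0.051, -0.048,  5.736]))
```

Call:
apply_moves:
  commands:
    - {"offset": [0.8, 0, 0], "angular": [0, 0, 1], "hand": 1}
    - {"offset": [1.8, 0, 0.3], "angular": [0, 0, 2.5], "hand": 1}
    - {"offset": [2.8, 0, 1], "angular": [0, 0, 4], "hand": 1}
    - {"offset": [3.4, 0, 2], "angular": [0, 0, 5.2], "hand": 1}
    - {"offset": [3.62, -0.03, 3], "angular": [0.05, -0.05, 5.74], "hand": 1}
    - {"offset": [3.62, -0.03, 3.7], "angular": [0.05, -0.05, 5.74], "hand": 1}
    - {"offset": [3.62, -0.03, 3.96], "angular": [0.05, -0.05, 5.74], "hand": 1}
    - {"offset": [3.62, -0.03, 3.96], "angular": [0.05, -0.05, 5.74], "hand": 1}
    - {"offset": [3.62, -0.03, 3.96], "angular": [0.05, -0.05, 5.74], "hand": 1}

```text
time_s: 5.25
ee_pos: [0.4886, -0.07, 0.1506]
tcp_rot: [0.284, 0.959, 0.0, 0.001]
ft_force: [1.5, -0.6, -4.3]
gripper_width: 0.0228
```

```bash
python3 - <<'E'
from h import *
np.set_printoptions(precision=4,suppress=True)
s=robot.state();print(s['ee_pos'],s['qpos'],s['time_s'],s['ft_force'],s['torque'],s['gripper_width'])
print(rel([.4876,-.0707,.150],147))
a=robot.camera('scene')[:,:,::-1];b=robot.camera('side')[:,:,::-1]
cv2.imwrite('pics/ja.png',a);cv2.imwrite('pics/jb.png',b)
f=lambda x:cv2.resize(np.ascontiguousarray(x),(400,400),interpolation=cv2.INTER_CUBIC)
o=np.hstack([f(a[195:275,300:380]),f(b[208:288,225:305])])
cv2.imwrite('pics/j.png',o)
E
```

```text
[ 0.4886 -0.07    0.1506] [-0.247   0.2697  0.432   1.8013 -0.1262  1.0959  1.2247] 5.25 [ 1.4542 -0.563  -4.3365] [0.1161 0.1335 0.0408] 0.022811598010594798
(array([ 0.017, -0.045,  0.025]), array([0.011, 0.016, 0.012]))
```

View pics/j.png

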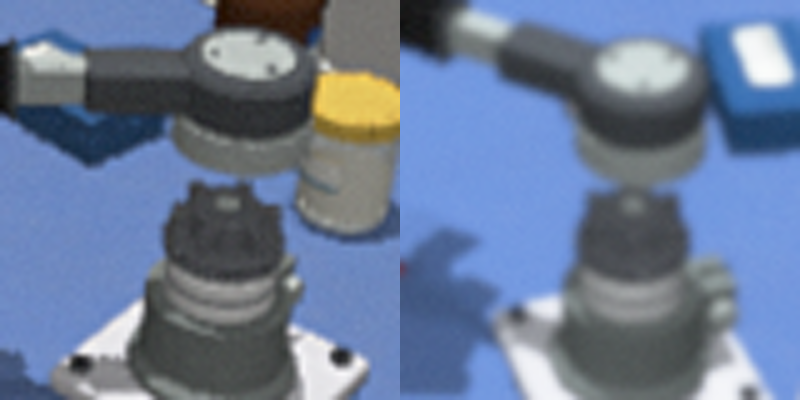

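The head sits almost over the cap in both views. I'll compare the predicted socket rim with the picture.

```bash
python3 - <<'E'
from h import *
np.set_printoptions(precision=2,suppress=True)
s=robot.state();y=np.radians(147.2);ax=s['ee_pos'][:2]-.15*np.array([np.cos(y),np.sin(y)]);print(ax)
t=np.linspace(0,2*np.pi,361)
def ring(c,r,z):return np.c_[c[0]+r*np.cos(t),c[1]+r*np.sin(t),0*t+z]
out=[]
for n,f,(x0,y0) in (('scene','ja',(300,195)),('side','jb',(225,208))):
    im=cv2.imread(f'pics/{f}.png');k=9
    o=cv2.resize(im[y0:y0+55,x0:x0+75],None,fx=k,fy=k,interpolation=cv2.INTER_CUBIC)
    for r,z,c,col in((.0305,.1374,ax,(0,255,255)),(.0305,.1504,ax,(0,200,0)),(.017,.103,(.6137,-.152),(0,0,255))):
        p=proj(n,ring(c,r,z));print(n,p.min(0),p.max(0))
        cv2.polylines(o,[np.round((p-[x0,y0]+.5)*k).astype(int)],True,col,1)
    out.append(o[:,:400] if n=='side' and 0 else o)
cv2.imwrite('pics/k.png',cv2.resize(np.hstack(out),(800,int(800*out[0].shape[0]/(2*out[0].shape[1])))))
E
```

```text
[ 0.62 -0.15]
scene [332.84 214.89] [360.91 229.44]
scene [333.28 209.99] [361.57 224.3 ]
scene [337.36 230.92] [352.7  239.37]
side [258.7 229.4] [285.51 245.15]
side [258.72 224.78] [285.73 240.35]
side [263.9 244.8] [278.56 253.84]
```

View pics/k.png

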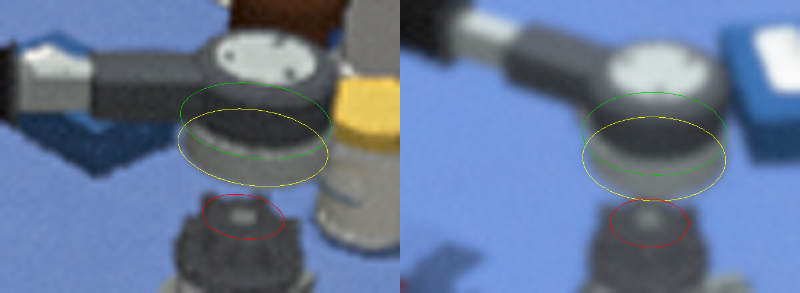

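```bash
cat > fit.py <<'E'
from h import *
from scipy.optimize import minimize
def samp(im,p): return np.stack([cv2.remap(im[...,k],p[:,0].astype(np.float32)[None],p[:,1].astype(np.float32)[None],cv2.INTER_CUBIC)[0] for k in range(3)],1)
def score(ims,c,zr,r=.0305,off=1.0):
    tot=[]
    for n,(im,cm) in ims.items():
        K,Rm,t=cm; o=-Rm.T@t; th0=np.arctan2(o[1]-c[1],o[0]-c[0])
        th=th0+np.radians(np.linspace(-88,88,60))
        q=lambda rr:np.c_[c[0]+rr*np.cos(th),c[1]+rr*np.sin(th),0*th+zr]
        p=proj(n,q(r),cm); ctr=proj(n,[[c[0],c[1],zr]],cm); d=p-ctr
        tg=np.gradient(p,axis=0);nn=np.c_[-tg[:,1],tg[:,0]];nn/=np.linalg.norm(nn,axis=1)[:,None];nn*=np.sign((nn*d).sum(1))[:,None]
        g=np.linalg.norm(samp(im,p+nn*off)-samp(im,p-nn*off),axis=1); tot.append(g.mean())
    return np.array(tot)
E
python3 - <<'E'
from fit import *
np.set_printoptions(precision=4,suppress=True)
ims={n:(cv2.imread(f'pics/{f}.png').astype(np.float32),cam(n)) for n,f in(('scene','ja'),('side','jb'))}
s=robot.state();y=np.radians(147.2);ax=s['ee_pos'][:2]-.15*np.array([np.cos(y),np.sin(y)]);print(ax)
res=[]
for dz in np.arange(-.006,.0061,.001):
  for dx in np.arange(-.01,.0101,.001):
    for dy in np.arange(-.01,.0101,.001):
        q=score(ims,ax+[dx,dy],.1374+dz); res.append((q.sum(),dx,dy,dz,*q))
res=np.array(res)
for nm,k in(('both',0),('scene',4),('side',5)):
    print(nm);print(res[np.argsort(-res[:,k])[:8]])
for dz in(-.004,-.002,0,.002,.004):
    m=res[np.abs(res[:,3]-dz)<1e-6];print(m[m[:,0].argmax()])
E
```

```text
[ 0.615  -0.1517]
both
[[123.5292   0.001   -0.001    0.      71.513   52.0162]
 [123.4818   0.001    0.001   -0.001   68.0771  55.4048]
 [123.1758   0.001   -0.       0.      66.3361  56.8397]
 [123.034    0.001   -0.      -0.001   72.3518  50.6822]
 [122.8967   0.002   -0.      -0.001   72.2483  50.6484]
 [122.6135   0.001    0.002   -0.001   63.1669  59.4466]
 [122.4229   0.002    0.002   -0.002   68.4466  53.9763]
 [122.3858   0.002    0.001   -0.001   67.3537  55.0321]]
scene
[[106.4597   0.007    0.004   -0.006   75.4548  31.0049]
 [108.5404   0.006    0.003   -0.005   75.3556  33.1848]
 [111.7646   0.005    0.002   -0.004   75.2718  36.4928]
 [112.6878  -0.002   -0.005    0.002   75.1141  37.5736]
 [115.0956   0.004    0.001   -0.003   75.0327  40.0629]
 [115.3041  -0.001   -0.004    0.001   75.031   40.2731]
 [109.3808  -0.003   -0.006    0.003   74.9915  34.3893]
 [121.0129   0.001   -0.001   -0.001   74.9685  46.0444]]
side
[[101.7776   0.002    0.009   -0.005   38.3153  63.4624]
 [107.0522   0.002    0.008   -0.004   43.6518  63.4004]
 [ 97.5955   0.002    0.01    -0.006   34.2674  63.3281]
 [102.5722   0.001   -0.       0.002   39.4243  63.1479]
 [111.9153   0.002    0.007   -0.003   48.7884  63.1269]
 [111.2535   0.001    0.001    0.001   48.2497  63.0038]
 [ 94.857    0.001   -0.001    0.003   31.8586  62.9984]
 [118.2474   0.002    0.005   -0.002   55.2566  62.9908]]
[115.579    0.004    0.003   -0.004   72.9284  42.6505]
[122.4229   0.002    0.002   -0.002   68.4466  53.9763]
[123.5292   0.001   -0.001    0.      71.513   52.0162]
[118.3077  -0.001   -0.003    0.002   69.7273  48.5805]
[107.0972  -0.003   -0.006    0.004   71.0596  36.0376]
```

The fitted socket axis is (0.616, -0.152), about 2.5 mm past the cap in x, so I'll correct that and come down.

```bash
python3 - <<'E'
from h import *
print(rel([.4861,-.0704,.119],147))
E
```

```text
(array([ 0.101, -0.061,  1.283]), array([0.017, 0.029, 0.002]))
```

Call:
apply_moves:
  commands:
    - {"offset": [0.1, -0.06, 0.5], "angular": [0.02, 0.03, 0], "hand": 1}
    - {"offset": [0.1, -0.06, 1.0], "angular": [0.02, 0.03, 0], "hand": 1}
    - {"offset": [0.1, -0.06, 1.28], "angular": [0.02, 0.03, 0], "hand": 1}
    - {"offset": [0.1, -0.06, 1.28], "angular": [0.02, 0.03, 0], "hand": 1}
    - {"offset": [0.1, -0.06, 1.28], "angular": [0.02, 0.03, 0], "hand": 1}

```text
time_s: 5.85
ee_pos: [0.4859, -0.0705, 0.1187]
tcp_rot: [0.284, 0.959, -0.0, -0.0]
ft_force: [0.6, -0.5, -4.9]
gripper_width: 0.0228
```

```bash
python3 - <<'E'
from h import *
np.set_printoptions(precision=4,suppress=True)
s=robot.state();print(s['ee_pos'],s['time_s'],s['ft_force'],s['torque'])
print(rel([.4861,-.0704,.1035],147))
E
```

```text
[ 0.4859 -0.0705  0.1187] 5.85 [ 0.579  -0.4898 -4.9176] [0.145  0.2077 0.0321]
(array([-0.005,  0.008,  0.609]), array([-0.01 , -0.009, -0.   ]))
```

Call:
apply_moves:
  commands:
    - {"offset": [0, 0, 0.1], "angular": [0, 0, 0], "hand": 1}
    - {"offset": [0, 0, 0.2], "angular": [0, 0, 0], "hand": 1}
    - {"offset": [0, 0, 0.3], "angular": [0, 0, 0], "hand": 1}
    - {"offset": [0, 0, 0.3], "angular": [0, 0, 0], "hand": 1}

```text
time_s: 6.25
ee_pos: [0.4858, -0.0702, 0.1109]
tcp_rot: [0.284, 0.959, -0.0, -0.001]
ft_force: [0.3, -0.5, -5.9]
gripper_width: 0.023
```

Call:
apply_moves:
  commands:
    - {"offset": [0, 0, 0.1], "angular": [0, 0, 0], "hand": 1}
    - {"offset": [0, 0, 0.2], "angular": [0, 0, 0], "hand": 1}
    - {"offset": [0, 0, 0.2], "angular": [0, 0, 0], "hand": 1}

```text
time_s: 6.55
ee_pos: [0.4855, -0.07, 0.1055]
tcp_rot: [0.284, 0.959, -0.0, -0.001]
ft_force: [0.2, 0.0, -5.5]
gripper_width: 0.023
```

The teeth have gone in freely, past the 0.114 level where they would land on the lugs. Now I'll seat the socket.

Call:
apply_moves:
  commands:
    - {"offset": [0, 0, 0.06], "angular": [0, 0, 0], "hand": 1}
    - {"offset": [0, 0, 0.1], "angular": [0, 0, 0], "hand": 1}
    - {"offset": [0, 0, 0.1], "angular": [0, 0, 0], "hand": 1}

```text
time_s: 6.85
ee_pos: [0.4857, -0.0699, 0.1034]
tcp_rot: [0.284, 0.959, -0.0, -0.001]
ft_force: [-2.1, 1.8, -1.3]
gripper_width: 0.0227
```

Call:
apply_moves:
  commands:
    - {"offset": [0, 0, 0.04], "angular": [0, 0, 0], "hand": 1}
    - {"offset": [0, 0, 0.07], "angular": [0, 0, 0], "hand": 1}
    - {"offset": [0, 0, 0.07], "angular": [0, 0, 0], "hand": 1}

```text
time_s: 7.15
ee_pos: [0.4857, -0.0698, 0.1022]
tcp_rot: [0.284, 0.959, 0.0, -0.001]
ft_force: [-4.4, 1.8, 4.0]
gripper_width: 0.0226
```

Seated at z ≈ 0.102, pressing down with about 9 N. I start turning clockwise: the first 0.15 rad is safe, then small steps.

Call:
apply_moves:
  commands:
    - {"offset": [-0.003, 0.18, 0], "angular": [0, 0, 0.34], "hand": 1}
    - {"offset": [-0.011, 0.36, 0], "angular": [0, 0, 0.69], "hand": 1}
    - {"offset": [-0.024, 0.54, 0], "angular": [0, 0, 1.03], "hand": 1}
    - {"offset": [-0.043, 0.72, 0], "angular": [0, 0, 1.37], "hand": 1}
    - {"offset": [-0.068, 0.9, 0], "angular": [0, 0, 1.72], "hand": 1}
    - {"offset": [-0.068, 0.9, 0], "angular": [0, 0, 1.72], "hand": 1}

```text
time_s: 7.75
ee_pos: [0.4989, -0.051, 0.1025]
tcp_rot: [0.353, 0.935, -0.0, -0.001]
ft_force: [-6.0, 2.8, 3.4]
gripper_width: 0.0231
```

```bash
cat > st.py <<'E'
from h import *
np.set_printoptions(precision=3,suppress=True)
s=robot.state();r=R.from_quat(s['tcp_rot']);m=r.as_matrix()
print('pos',s['ee_pos'],'yaw',np.degrees(np.arctan2(m[1,0],m[0,0])),'Ftool',r.inv().apply(s['ft_force']),'Mtool',r.inv().apply(s['torque']),s['time_s'],'q7',s['qpos'][6],'axis',s['ee_pos']-.151*m[:,0])
E
python3 st.py
```

```text
pos [ 0.499 -0.051  0.103] yaw 138.60434368608853 Ftool [ 6.402 -1.853 -3.38 ] Mtool [ 0.233  0.336 -0.524] 7.75 q7 1.0777142631656447 axis [ 0.612 -0.151  0.102]
```

Call:
apply_moves:
  commands:
    - {"offset": [0.02, 0.1, 0], "angular": [0, 0, 0.19], "hand": 1}
    - {"offset": [0.02, 0.2, 0], "angular": [0, 0, 0.38], "hand": 1}
    - {"offset": [0.02, 0.3, 0], "angular": [0, 0, 0.57], "hand": 1}
    - {"offset": [0.02, 0.3, 0], "angular": [0, 0, 0.57], "hand": 1}

```text
time_s: 8.15
ee_pos: [0.5039, -0.0456, 0.1027]
tcp_rot: [0.377, 0.926, -0.001, -0.001]
ft_force: [-2.5, -0.9, 1.4]
gripper_width: 0.0227
```

```bash
echo "f=r.inv().apply(s['ft_force']);print('T',r.inv().apply(s['torque'])[2]+.151*f[1])">>st.py;python3 st.py
```

```text
pos [ 0.504 -0.046  0.103] yaw 135.75133641315583 Ftool [ 1.15  -2.435 -1.381] Mtool [ 0.461 -0.312 -0.663] 8.15 q7 1.0202986132128085 axis [ 0.612 -0.151  0.102]
T -1.0304770503360343
```

Call:
apply_moves:
  commands:
    - {"offset": [0, 0.1, 0.02], "angular": [0, 0, 0.19], "hand": 1}
    - {"offset": [0, 0.2, 0.02], "angular": [0, 0, 0.38], "hand": 1}
    - {"offset": [-0.005, 0.3, 0.02], "angular": [0, 0, 0.57], "hand": 1}
    - {"offset": [-0.005, 0.3, 0.02], "angular": [0, 0, 0.57], "hand": 1}

```text
time_s: 8.55
ee_pos: [0.5093, -0.0401, 0.1022]
tcp_rot: [0.4, 0.917, -0.001, -0.001]
ft_force: [-4.9, -0.5, 3.5]
gripper_width: 0.0227
```

```bash
python3 st.py
```

```text
pos [ 0.509 -0.04   0.102] yaw 132.88114496574278 Ftool [ 2.961 -3.943 -3.498] Mtool [ 0.551 -0.206 -0.605] 8.55 q7 0.9646399360690857 axis [ 0.612 -0.151  0.102]
T -1.199971650402282
```

Call:
apply_moves:
  commands:
    - {"offset": [0, 0.08, 0], "angular": [0, 0, 0.15], "hand": 1}
    - {"offset": [0, 0.16, 0], "angular": [0, 0, 0.3], "hand": 1}
    - {"offset": [0, 0.24, 0], "angular": [0, 0, 0.46], "hand": 1}
    - {"offset": [0, 0.24, 0], "angular": [0, 0, 0.46], "hand": 1}

```text
time_s: 8.95
ee_pos: [0.5139, -0.036, 0.1022]
tcp_rot: [0.418, 0.908, -0.001, -0.001]
ft_force: [-4.2, -0.2, 4.5]
gripper_width: 0.0231
```

```bash
python3 st.py
```

```text
pos [ 0.514 -0.036  0.102] yaw 130.56156101765106 Ftool [ 2.576 -3.309 -4.453] Mtool [ 0.602 -0.216 -0.559] 8.95 q7 0.9202249882106017 axis [ 0.612 -0.151  0.102]
T -1.0590824564616967
```

Call:
apply_moves:
  commands:
    - {"offset": [0, 0.08, 0], "angular": [0, 0, 0.15], "hand": 1}
    - {"offset": [0, 0.16, 0], "angular": [0, 0, 0.3], "hand": 1}
    - {"offset": [0, 0.24, 0], "angular": [0, 0, 0.46], "hand": 1}
    - {"offset": [0, 0.24, 0], "angular": [0, 0, 0.46], "hand": 1}

```text
time_s: 9.35
ee_pos: [0.5187, -0.0321, 0.1021]
tcp_rot: [0.437, 0.9, -0.001, -0.001]
ft_force: [-4.7, 0.2, 3.2]
gripper_width: 0.0227
```

```bash
python3 st.py
```

```text
pos [ 0.519 -0.032  0.102] yaw 128.23359090084475 Ftool [ 3.067 -3.544 -3.191] Mtool [ 0.599 -0.373 -0.637] 9.35 q7 0.8763566019273097 axis [ 0.612 -0.151  0.102]
T -1.1717371842730693
```

Call:
apply_moves:
  commands:
    - {"offset": [0, 0.08, 0], "angular": [0, 0, 0.15], "hand": 1}
    - {"offset": [0, 0.16, 0], "angular": [0, 0, 0.3], "hand": 1}
    - {"offset": [0, 0.24, 0], "angular": [0, 0, 0.46], "hand": 1}
    - {"offset": [0, 0.24, 0], "angular": [0, 0, 0.46], "hand": 1}

```text
time_s: 9.75
ee_pos: [0.5235, -0.0283, 0.102]
tcp_rot: [0.455, 0.891, -0.001, -0.001]
ft_force: [-4.7, 0.0, 3.4]
gripper_width: 0.0229
```

```bash
python3 st.py
```

```text
pos [ 0.524 -0.028  0.102] yaw 125.91170244355152 Ftool [ 2.773 -3.799 -3.389] Mtool [ 0.669 -0.387 -0.615] 9.75 q7 0.833182216175125 axis [ 0.612 -0.151  0.102]
T -1.1890316613188714
```

Call:
apply_moves:
  commands:
    - {"offset": [0, 0.08, 0], "angular": [0, 0, 0.15], "hand": 1}
    - {"offset": [0, 0.16, 0], "angular": [0, 0, 0.3], "hand": 1}
    - {"offset": [0, 0.24, 0], "angular": [0, 0, 0.46], "hand": 1}
    - {"offset": [0, 0.24, 0], "angular": [0, 0, 0.46], "hand": 1}

```text
time_s: 10.15
ee_pos: [0.5286, -0.0248, 0.102]
tcp_rot: [0.473, 0.881, -0.001, -0.001]
ft_force: [-5.3, 0.2, 2.8]
gripper_width: 0.0227
```

```bash
python3 st.py
```

```text
pos [ 0.529 -0.025  0.102] yaw 123.58540422911845 Ftool [ 3.11  -4.331 -2.836] Mtool [ 0.688 -0.4   -0.671] 10.15 q7 0.7906430512092766 axis [ 0.612 -0.151  0.102]
T -1.3245454972455608
```

Call:
apply_moves:
  commands:
    - {"offset": [0, 0.08, 0], "angular": [0, 0, 0.15], "hand": 1}
    - {"offset": [0, 0.16, 0], "angular": [0, 0, 0.3], "hand": 1}
    - {"offset": [0, 0.24, 0], "angular": [0, 0, 0.46], "hand": 1}
    - {"offset": [0, 0.24, 0], "angular": [0, 0, 0.46], "hand": 1}

```text
time_s: 10.55
ee_pos: [0.5338, -0.0214, 0.1019]
tcp_rot: [0.49, 0.871, -0.001, -0.001]
ft_force: [-3.8, -0.2, 2.5]
gripper_width: 0.023
```

```bash
python3 st.py
```

```text
pos [ 0.534 -0.021  0.102] yaw 121.2584854842788 Ftool [ 1.793 -3.308 -2.512] Mtool [ 0.675 -0.447 -0.662] 10.55 q7 0.7487026199431499 axis [ 0.612 -0.151  0.102]
T -1.1615010238284516
```

Call:
apply_moves:
  commands:
    - {"offset": [0, 0.08, 0], "angular": [0, 0, 0.15], "hand": 1}
    - {"offset": [0, 0.16, 0], "angular": [0, 0, 0.3], "hand": 1}
    - {"offset": [0, 0.24, 0], "angular": [0, 0, 0.46], "hand": 1}
    - {"offset": [0, 0.24, 0], "angular": [0, 0, 0.46], "hand": 1}

```text
time_s: 10.95
ee_pos: [0.5391, -0.0183, 0.1019]
tcp_rot: [0.508, 0.861, -0.002, -0.001]
ft_force: [-4.5, -1.9, 2.8]
gripper_width: 0.0227
```

```bash
python3 st.py
```

```text
pos [ 0.539 -0.018  0.102] yaw 118.93574548132891 Ftool [ 0.567 -4.865 -2.789] Mtool [ 0.667 -0.516 -0.676] 10.95 q7 0.7073778031325357 axis [ 0.612 -0.15   0.102]
T -1.4105553631054053
```

Call:
apply_moves:
  commands:
    - {"offset": [0, 0.06, 0], "angular": [0, 0, 0.11], "hand": 1}
    - {"offset": [0, 0.12, 0], "angular": [0, 0, 0.22], "hand": 1}
    - {"offset": [0, 0.18, 0], "angular": [0, 0, 0.34], "hand": 1}
    - {"offset": [0, 0.18, 0], "angular": [0, 0, 0.34], "hand": 1}

```text
time_s: 11.35
ee_pos: [0.5431, -0.0161, 0.1018]
tcp_rot: [0.521, 0.854, -0.002, -0.0]
ft_force: [-4.7, -0.4, 2.9]
gripper_width: 0.0228
```

```bash
python3 st.py
```

```text
pos [ 0.543 -0.016  0.102] yaw 117.21287804502957 Ftool [ 1.831 -4.402 -2.868] Mtool [ 0.782 -0.547 -0.707] 11.35 q7 0.6771704797894869 axis [ 0.612 -0.15   0.102]
T -1.371647074543477
```

Call:
apply_moves:
  commands:
    - {"offset": [0, 0.07, 0], "angular": [0, 0, 0.13], "hand": 1}
    - {"offset": [0, 0.14, 0], "angular": [0, 0, 0.26], "hand": 1}
    - {"offset": [0, 0.21, 0], "angular": [0, 0, 0.4], "hand": 1}
    - {"offset": [0, 0.21, 0], "angular": [0, 0, 0.4], "hand": 1}

```text
time_s: 11.75
ee_pos: [0.548, -0.0137, 0.1017]
tcp_rot: [0.536, 0.844, -0.002, -0.0]
ft_force: [-5.1, -0.5, 2.8]
gripper_width: 0.0229
```

```bash
python3 st.py
```

```text
pos [ 0.548 -0.014  0.102] yaw 115.19295291377608 Ftool [ 1.69  -4.798 -2.76 ] Mtool [ 0.789 -0.644 -0.704] 11.75 q7 0.6421207400166357 axis [ 0.612 -0.15   0.102]
T -1.4282989107268884
```

Call:
apply_moves:
  commands:
    - {"offset": [0, 0.07, 0], "angular": [0, 0, 0.13], "hand": 1}
    - {"offset": [0, 0.14, 0], "angular": [0, 0, 0.26], "hand": 1}
    - {"offset": [0, 0.21, 0], "angular": [0, 0, 0.4], "hand": 1}
    - {"offset": [0, 0.21, 0], "angular": [0, 0, 0.4], "hand": 1}

```text
time_s: 12.15
ee_pos: [0.5529, -0.0115, 0.1017]
tcp_rot: [0.551, 0.835, -0.002, -0.0]
ft_force: [-4.2, -1.4, 3.9]
gripper_width: 0.023
```

```bash
python3 st.py
```

```text
pos [ 0.553 -0.011  0.102] yaw 113.16646517106383 Ftool [ 0.391 -4.399 -3.896] Mtool [ 0.819 -0.671 -0.65 ] 12.15 q7 0.6073735575502065 axis [ 0.612 -0.15   0.102]
T -1.314148559451456
```

Call:
apply_moves:
  commands:
    - {"offset": [0, 0.07, 0], "angular": [0, 0, 0.13], "hand": 1}
    - {"offset": [0, 0.14, 0], "angular": [0, 0, 0.26], "hand": 1}
    - {"offset": [0, 0.21, 0], "angular": [0, 0, 0.4], "hand": 1}
    - {"offset": [0, 0.21, 0], "angular": [0, 0, 0.4], "hand": 1}

```text
time_s: 12.55
ee_pos: [0.5578, -0.0094, 0.1016]
tcp_rot: [0.565, 0.825, -0.002, -0.0]
ft_force: [-3.1, -1.2, 3.2]
gripper_width: 0.0229
```

```bash
python3 st.py
```

```text
pos [ 0.558 -0.009  0.102] yaw 111.14262392238767 Ftool [-0.039 -3.356 -3.227] Mtool [ 0.853 -0.66  -0.689] 12.55 q7 0.5730666144936393 axis [ 0.612 -0.15   0.102]
T -1.1954727201195348
```

Call:
apply_moves:
  commands:
    - {"offset": [0, 0.07, 0], "angular": [0, 0, 0.13], "hand": 1}
    - {"offset": [0, 0.14, 0], "angular": [0, 0, 0.26], "hand": 1}
    - {"offset": [0, 0.21, 0], "angular": [0, 0, 0.4], "hand": 1}
    - {"offset": [0, 0.21, 0], "angular": [0, 0, 0.4], "hand": 1}

```text
time_s: 12.95
ee_pos: [0.5628, -0.0076, 0.1015]
tcp_rot: [0.58, 0.815, -0.002, -0.0]
ft_force: [-4.7, -0.6, 3.7]
gripper_width: 0.023
```

```bash
python3 st.py
```

```text
pos [ 0.563 -0.008  0.101] yaw 109.11948180045631 Ftool [ 0.923 -4.638 -3.702] Mtool [ 0.776 -0.704 -0.624] 12.95 q7 0.5391892573569863 axis [ 0.612 -0.15   0.102]
T -1.3242612199230637
```

Call:
apply_moves:
  commands:
    - {"offset": [0, 0.08, 0], "angular": [0, 0, 0.15], "hand": 1}
    - {"offset": [0, 0.16, 0], "angular": [0, 0, 0.3], "hand": 1}
    - {"offset": [0, 0.24, 0], "angular": [0, 0, 0.46], "hand": 1}
    - {"offset": [0, 0.24, 0], "angular": [0, 0, 0.46], "hand": 1}

```text
time_s: 13.35
ee_pos: [0.5687, -0.0056, 0.1014]
tcp_rot: [0.596, 0.803, -0.002, -0.0]
ft_force: [-4.1, -1.1, 3.5]
gripper_width: 0.0231
```

```bash
python3 st.py
```

```text
pos [ 0.569 -0.006  0.101] yaw 106.79381544052355 Ftool [ 0.121 -4.306 -3.525] Mtool [ 0.883 -0.801 -0.666] 13.35 q7 0.500643011041243 axis [ 0.612 -0.15   0.102]
T -1.3162540102649058
```

Call:
apply_moves:
  commands:
    - {"offset": [0, 0.08, 0], "angular": [0, 0, 0.15], "hand": 1}
    - {"offset": [0, 0.16, 0], "angular": [0, 0, 0.3], "hand": 1}
    - {"offset": [0, 0.24, 0], "angular": [0, 0, 0.46], "hand": 1}
    - {"offset": [0, 0.24, 0], "angular": [0, 0, 0.46], "hand": 1}

```text
time_s: 13.75
ee_pos: [0.5751, -0.0038, 0.1015]
tcp_rot: [0.613, 0.79, -0.002, 0.0]
ft_force: [-3.1, -0.7, 3.7]
gripper_width: 0.0229
```

```bash
python3 st.py
```

```text
pos [ 0.575 -0.004  0.101] yaw 104.43406925444816 Ftool [ 0.038 -3.185 -3.651] Mtool [ 0.543 -0.816 -0.404] 13.75 q7 0.46216069543363447 axis [ 0.613 -0.15   0.102]
T -0.8848774488711036
```

Call:
apply_moves:
  commands:
    - {"offset": [0, 0, 0], "angular": [0, 0, 0], "hand": 1}

```text
time_s: 13.85
ee_pos: [0.5752, -0.0038, 0.1015]
tcp_rot: [0.613, 0.79, -0.002, 0.0]
ft_force: [-4.2, -1.6, 3.3]
gripper_width: 0.0229
```

```bash
python3 st.py; python3 -c "
from h import *
import numpy as np
for i in range(4):
    robot.camera('side');s=robot.state();r=R.from_quat(s['tcp_rot']).inv();f=r.apply(s['ft_force']);m=r.apply(s['torque']);print(f.round(2),m.round(2),round(m[2]+.151*f[1],2),s['ee_pos'].round(4))"
```

```text
pos [ 0.575 -0.004  0.101] yaw 104.40104250520578 Ftool [-0.535 -4.466 -3.259] Mtool [ 0.769 -0.761 -0.374] 13.85 q7 0.46173466523229767 axis [ 0.613 -0.15   0.102]
T -1.0485783618949864
[-0.41 -3.23 -3.08] [ 0.65 -0.73 -0.41] -0.9 [ 0.5752 -0.0038  0.1015]
[-0.99 -3.44 -2.34] [ 0.68 -0.81 -0.41] -0.93 [ 0.5752 -0.0038  0.1014]
[ 0.31 -2.76 -2.79] [ 0.64 -0.8  -0.39] -0.81 [ 0.5751 -0.0038  0.1015]
[-0.64 -2.28 -2.55] [ 0.63 -0.79 -0.42] -0.76 [ 0.5751 -0.0038  0.1015]
```

Mz dropped in a step from -0.67 to -0.40, and T from about -1.33 to -0.87. That looks like the break-over. One 0.02 rad probe, still inside the 0.1 rad free swing, will tell a click from stick-slip.

Call:
apply_moves:
  commands:
    - {"offset": [0, 0.06, 0], "angular": [0, 0, 0.12], "hand": 1}
    - {"offset": [0, 0.12, 0], "angular": [0, 0, 0.23], "hand": 1}

```text
time_s: 14.25
ee_pos: [0.5784, -0.003, 0.1016]
tcp_rot: [0.621, 0.784, -0.002, 0.001]
ft_force: [-2.0, -1.5, 3.2]
gripper_width: 0.0228
```

```bash
python3 st.py; python3 -c "
from h import *
import numpy as np
for i in range(3):
    robot.camera('side');s=robot.state();r=R.from_quat(s['tcp_rot']).inv();f=r.apply(s['ft_force']);m=r.apply(s['torque']);print(f.round(2),m.round(2),round(m[2]+.151*f[1],2),s['ee_pos'].round(4))"
```

```text
pos [ 0.578 -0.003  0.102] yaw 103.20128496328594 Ftool [-1.052 -2.294 -3.199] Mtool [ 0.516 -0.845 -0.292] 14.25 q7 0.44239270107798456 axis [ 0.613 -0.15   0.102]
T -0.6386484872291668
[-0.09 -2.72 -3.12] [ 0.56 -0.78 -0.17] -0.58 [ 0.5786 -0.003   0.1015]
[-0.36 -2.19 -2.21] [ 0.48 -0.82 -0.25] -0.58 [ 0.5784 -0.003   0.1015]
[-0.15 -2.21 -3.2 ] [ 0.47 -0.81 -0.26] -0.59 [ 0.5784 -0.003   0.1015]
```

Confirmed: moving further on, T fell to -0.59 N m, so the wrench has broken over. I stop here and ease back.

Call:
apply_moves:
  commands:
    - {"offset": [0, -0.16, 0], "angular": [0, 0, -0.3], "hand": 1}
    - {"offset": [-0.01, -0.32, 0], "angular": [0, 0, -0.61], "hand": 1}
    - {"offset": [-0.019, -0.48, 0], "angular": [0, 0, -0.92], "hand": 1}
    - {"offset": [-0.019, -0.48, 0], "angular": [0, 0, -0.92], "hand": 1}

```text
time_s: 14.8
ee_pos: [0.5663, -0.0064, 0.1016]
tcp_rot: [0.589, 0.808, -0.001, 0.0]
ft_force: [-3.6, -1.8, 3.3]
gripper_width: 0.023
```

```bash
python3 st.py
```

```text
pos [ 0.566 -0.006  0.102] yaw 107.88197107226209 Ftool [-0.581 -3.963 -3.284] Mtool [ 0.781 -0.8   -0.313] 14.8 q7 0.5187272522828482 axis [ 0.613 -0.15   0.102]
T -0.9116257067863559
```

Call:
apply_moves:
  commands:
    - {"offset": [0, -0.12, 0], "angular": [0, 0, -0.23], "hand": 1}
    - {"offset": [-0.005, -0.24, 0], "angular": [0, 0, -0.46], "hand": 1}
    - {"offset": [-0.005, -0.24, 0], "angular": [0, 0, -0.46], "hand": 1}

```text
time_s: 15.1
ee_pos: [0.5612, -0.0081, 0.1019]
tcp_rot: [0.572, 0.82, -0.001, 0.001]
ft_force: [0.1, -0.5, 0.9]
gripper_width: 0.023
```

```bash
python3 st.py
```

```text
pos [ 0.561 -0.008  0.102] yaw 110.15228995566561 Ftool [-0.537 -0.082 -0.855] Mtool [ 0.236 -0.64   0.091] 15.1 q7 0.5568484594073321 axis [ 0.613 -0.15   0.102]
T 0.07858606901296994
```

Torque is back to zero. A little further into the socket play, then straight up.

Call:
apply_moves:
  commands:
    - {"offset": [0, -0.18, -0.03], "angular": [0, 0, -0.34], "hand": 1}
    - {"offset": [-0.01, -0.36, -0.05], "angular": [0, 0, -0.69], "hand": 1}
    - {"offset": [-0.01, -0.36, -0.08], "angular": [0, 0, -0.69], "hand": 1}

```text
time_s: 15.4
ee_pos: [0.5522, -0.0112, 0.1034]
tcp_rot: [0.547, 0.837, -0.0, 0.0]
ft_force: [0.7, -0.4, -3.5]
gripper_width: 0.0226
```

```bash
python3 st.py
```

```text
pos [ 0.552 -0.011  0.103] yaw 113.63114137140316 Ftool [-0.595  0.486  3.487] Mtool [-0.011 -0.15  -0.016] 15.4 q7 0.6147440191555372 axis [ 0.613 -0.15   0.104]
T 0.057714510325265755
```

Call:
apply_moves:
  commands:
    - {"offset": [0, 0, -0.15], "angular": [0, 0, 0], "hand": 1}
    - {"offset": [0, 0, -0.3], "angular": [0, 0, 0], "hand": 1}
    - {"offset": [0, 0, -0.45], "angular": [0, 0, 0], "hand": 1}
    - {"offset": [0, 0, -0.65], "angular": [0, 0, 0], "hand": 1}
    - {"offset": [0, 0, -1], "angular": [0, 0, 0], "hand": 1}
    - {"offset": [0, 0, -2], "angular": [0, 0, 0], "hand": 1}
    - {"offset": [0, 0, -3.5], "angular": [0, 0, 0], "hand": 1}
    - {"offset": [0, 0, -5], "angular": [0, 0, 0], "hand": 1}
    - {"offset": [0, 0, -6], "angular": [0, 0, 0], "hand": 1}
    - {"offset": [0, 0, -6], "angular": [0, 0, 0], "hand": 1}

```text
time_s: 16.4
ee_pos: [0.555, -0.0114, 0.2586]
tcp_rot: [0.547, 0.837, 0.003, 0.005]
ft_force: [1.2, -0.1, -3.9]
gripper_width: 0.0228
```

```bash
python3 st.py; python3 -c "
from h import *
print(rel([.4779,.2699,.25],175.6))"
```

```text
pos [ 0.555 -0.011  0.259] yaw 113.63137442491147 Ftool [-0.599  1.002  3.933] Mtool [ 0.02   0.131 -0.03 ] 16.4 q7 0.5517710596427581 axis [ 0.616 -0.15   0.259]
T 0.12168810087150451
(array([11.547,  1.682,  0.307]), array([  0.072,   0.106, -12.393]))
```

Call:
apply_moves:
  commands:
    - {"offset": [1, 0.15, 0], "angular": [0, 0, -1.2], "hand": 1}
    - {"offset": [2.3, 0.3, 0], "angular": [0, 0, -2.5], "hand": 1}
    - {"offset": [3.7, 0.5, 0], "angular": [0, 0, -4], "hand": 1}
    - {"offset": [5.1, 0.7, 0], "angular": [0, 0, -5.5], "hand": 1}
    - {"offset": [6.5, 1, 0.1], "angular": [0.05, 0.05, -7], "hand": 1}
    - {"offset": [7.9, 1.2, 0.2], "angular": [0.05, 0.1, -8.5], "hand": 1}
    - {"offset": [9.3, 1.4, 0.3], "angular": [0.07, 0.1, -10], "hand": 1}
    - {"offset": [10.5, 1.6, 0.3], "angular": [0.07, 0.1, -11.3], "hand": 1}
    - {"offset": [11.3, 1.68, 0.3], "angular": [0.07, 0.1, -12.1], "hand": 1}
    - {"offset": [11.55, 1.68, 0.3], "angular": [0.07, 0.1, -12.39], "hand": 1}
    - {"offset": [11.55, 1.68, 0.3], "angular": [0.07, 0.1, -12.39], "hand": 1}
    - {"offset": [11.55, 1.68, 0.3], "angular": [0.07, 0.1, -12.39], "hand": 1}

```text
time_s: 17.6
ee_pos: [0.4788, 0.2671, 0.2499]
tcp_rot: [0.041, 0.999, -0.001, 0.0]
ft_force: [1.0, -1.2, -5.3]
gripper_width: 0.0228
```

```bash
python3 st.py; python3 -c "
from h import *
print(rel([.4778,.2698,.10],175.64))
im=robot.camera('wrist')[:,:,::-1].copy();g=cv2.imread('pics/g0.png');cv2.imwrite('pics/l0.png',im)
o=np.hstack([cv2.resize(x[50:290,190:330],None,fx=2.5,fy=2.5,interpolation=cv2.INTER_CUBIC) for x in(g,im)]);cv2.imwrite('pics/l.png',o)"
```

```text
pos [0.479 0.267 0.25 ] yaw 175.31847420567817 Ftool [-1.065 -1.142  5.348] Mtool [0.115 0.23  0.007] 17.6 q7 1.0085756279337637 axis [0.629 0.255 0.25 ]
T -0.16542868317691584
(array([0.056, 0.119, 5.997]), array([-0.03 ,  0.012, -0.064]))
```

View pics/l.png

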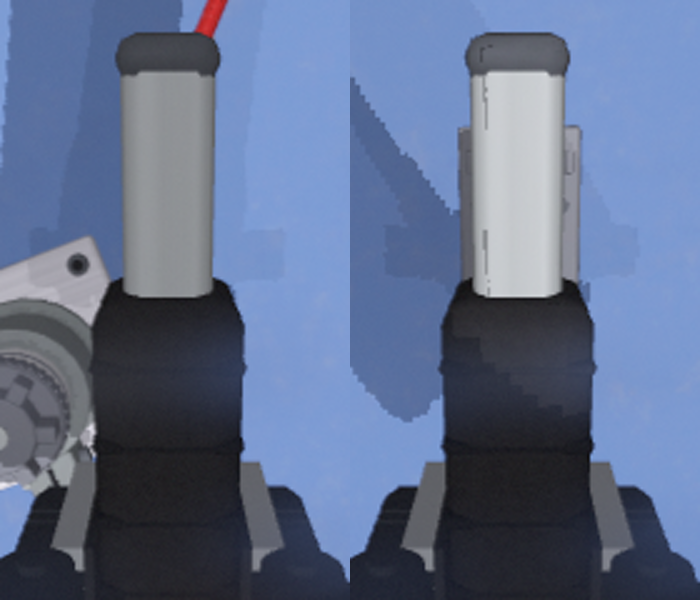

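The wrench sits in the fingers just as before turning: the bar end is at the same pixels, (168,50) and (167,50) in the two halves. Lowering to the grasp pose.

Call:
apply_moves:
  commands:
    - {"offset": [0.05, 0.12, 1], "angular": [0, 0, -0.06], "hand": 1}
    - {"offset": [0.05, 0.12, 2.5], "angular": [0, 0, -0.06], "hand": 1}
    - {"offset": [0.05, 0.12, 4], "angular": [0, 0, -0.06], "hand": 1}
    - {"offset": [0.05, 0.12, 5.5], "angular": [0, 0, -0.06], "hand": 1}
    - {"offset": [0.05, 0.12, 6.6], "angular": [0, 0, -0.06], "hand": 1}
    - {"offset": [0.05, 0.12, 6.8], "angular": [0, 0, -0.06], "hand": 1}
    - {"offset": [0.05, 0.12, 6.8], "angular": [0, 0, -0.06], "hand": 1}

```text
time_s: 18.35
ee_pos: [0.4787, 0.268, 0.0799]
tcp_rot: [0.04, 0.999, -0.002, 0.0]
ft_force: [-0.4, -0.5, -4.7]
gripper_width: 0.0228
```

```bash
python3 st.py; python3 -c "
from h import *
print(rel([.4777,.2698,.0385],175.64))"
```

```text
pos [0.479 0.268 0.08 ] yaw 175.4382616609978 Ftool [ 0.333 -0.517  4.67 ] Mtool [-0.063  0.157 -0.001] 18.35 q7 1.0397393756890703 axis [0.629 0.256 0.08 ]
T -0.07897034642804839
(array([0.045, 0.075, 1.655]), array([-0.044,  0.008, -0.04 ]))
```

Call:
apply_moves:
  commands:
    - {"offset": [0.05, 0.1, 0.1], "angular": [-0.04, 0, -0.05], "hand": 1}
    - {"offset": [0.05, 0.1, 0.4], "angular": [-0.04, 0, -0.05], "hand": 1}
    - {"offset": [0.05, 0.1, 0.7], "angular": [-0.04, 0, -0.05], "hand": 1}
    - {"offset": [0.05, 0.1, 0.8], "angular": [-0.04, 0, -0.05], "hand": 1}
    - {"offset": [0.05, 0.1, 0.8], "angular": [-0.04, 0, -0.05], "hand": 1}

```text
time_s: 18.85
ee_pos: [0.4771, 0.2703, 0.0593]
tcp_rot: [0.038, 0.999, -0.001, -0.0]
ft_force: [0.1, 0.4, -5.2]
gripper_width: 0.0231
```

```bash
python3 st.py; python3 -c "
from h import *
print(rel([.4777,.2698,.0385],175.64))"
```

```text
pos [0.477 0.27  0.059] yaw 175.69238710875086 Ftool [-0.103  0.411  5.181] Mtool [0.018 0.27  0.014] 18.85 q7 1.0472894158047221 axis [0.628 0.259 0.059]
T 0.07655965998247549
(array([-0.026, -0.017,  0.832]), array([-0.013, -0.004,  0.01 ]))
```

Call:
apply_moves:
  commands:
    - {"offset": [-0.02, -0.01, 0.2], "angular": [0, 0, 0], "hand": 1}
    - {"offset": [-0.02, -0.01, 0.4], "angular": [0, 0, 0], "hand": 1}
    - {"offset": [-0.02, -0.01, 0.6], "angular": [0, 0, 0], "hand": 1}
    - {"offset": [-0.02, -0.01, 0.75], "angular": [0, 0, 0], "hand": 1}
    - {"offset": [-0.02, -0.01, 0.75], "angular": [0, 0, 0], "hand": 1}

```text
time_s: 19.35
ee_pos: [0.4769, 0.2697, 0.0397]
tcp_rot: [0.038, 0.999, -0.001, -0.001]
ft_force: [-0.4, 0.6, -4.9]
gripper_width: 0.0228
```

```bash
python3 st.py
```

```text
pos [0.477 0.27  0.04 ] yaw 175.69664351195965 Ftool [0.475 0.58  4.867] Mtool [0.013 0.275 0.021] 19.35 q7 1.0537935116081183 axis [0.627 0.258 0.039]
T 0.10805869398765251
```

Bar is in the slots without side force; last 1–2 mm to the floor.

Call:
apply_moves:
  commands:
    - {"offset": [-0.02, 0, 0.06], "angular": [0, 0, 0], "hand": 1}
    - {"offset": [-0.02, 0, 0.09], "angular": [0, 0, 0], "hand": 1}
    - {"offset": [-0.02, 0, 0.09], "angular": [0, 0, 0], "hand": 1}

```text
time_s: 19.65
ee_pos: [0.4776, 0.2699, 0.0382]
tcp_rot: [0.037, 0.999, -0.001, -0.001]
ft_force: [-2.2, -1.6, 1.3]
gripper_width: 0.0228
```

Call:
apply_moves:
  commands:
    - {"offset": [0, 0, 0], "angular": [0, 0, 0], "hand": -0.3}
    - {"offset": [0, 0, 0], "angular": [0, 0, 0], "hand": -0.3}
    - {"offset": [0, 0, 0], "angular": [0, 0, 0], "hand": -0.3}
    - {"offset": [0, 0, 0], "angular": [0, 0, 0], "hand": -0.3}
    - {"offset": [0, 0, -0.4], "angular": [0, 0, 0], "hand": -0.3}
    - {"offset": [0, 0, -1], "angular": [0, 0, 0], "hand": -0.3}
    - {"offset": [0, 0, -2], "angular": [0, 0, 0], "hand": -0.3}
    - {"offset": [0, 0, -3.5], "angular": [0, 0, 0], "hand": -0.3}
    - {"offset": [0, 0, -5], "angular": [0, 0, 0], "hand": -0.3}
    - {"offset": [0, 0, -6.5], "angular": [0, 0, 0], "hand": -0.3}
    - {"offset": [0, 0, -6.5], "angular": [0, 0, 0], "hand": -0.3}
    - {"offset": [0, 0, -6.5], "angular": [0, 0, 0], "hand": -0.3}

```text
time_s: 20.85
ee_pos: [0.4786, 0.2705, 0.2025]
tcp_rot: [0.038, 0.999, 0.0, 0.001]
ft_force: [-0.7, 0.5, -1.0]
gripper_width: 0.0555
```

```bash
python3 st.py; python3 -c "
from h import *
w=robot.camera('wrist')[:,:,::-1];a=robot.camera('scene')[:,:,::-1]
f=lambda x:cv2.resize(np.ascontiguousarray(x),(400,300),interpolation=cv2.INTER_CUBIC)
o=np.hstack([f(w),f(a[150:300,190:390])]);p=cv2.imread('pics/e.png');o2=np.hstack([f(p),f(cv2.imread('pics/a.png')[150:300,190:390])])
cv2.imwrite('pics/m.png',np.vstack([o,o2]))"
```

```text
pos [0.479 0.27  0.202] yaw 175.70001979007316 Ftool [0.709 0.463 0.994] Mtool [0.038 0.006 0.047] 20.85 q7 1.0175911649905813 axis [0.629 0.259 0.203]
T 0.11670885231469037
```

View pics/m.png

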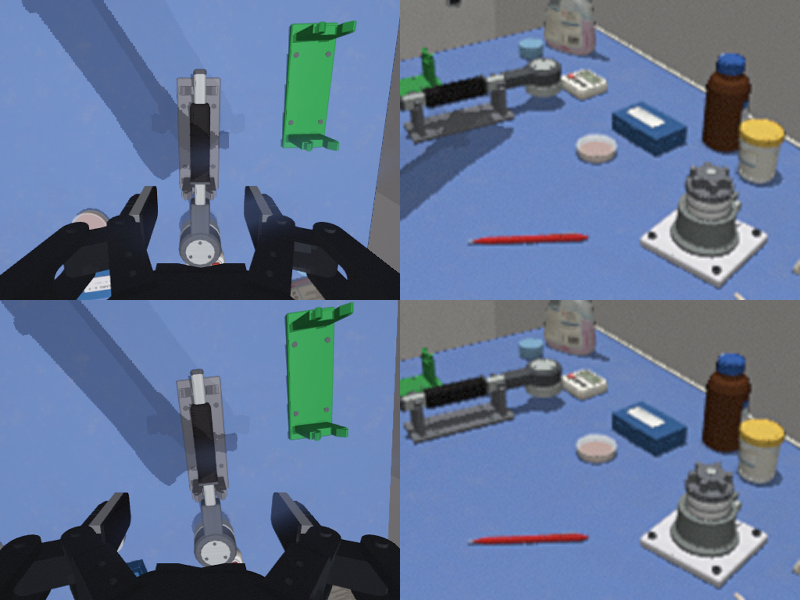

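The wrench lies in both slots of the grey rest, matching the start picture below it. The dish, box, timer and green rest have not moved, the cap shows a new lug angle, and the gripper is clear. Handing in.

```bash
python3 -c "
from h import *
print(robot.state()['qd'].round(3) if hasattr(robot.state()['qd'],'round') else robot.state()['qd']); print(robot.close_job())"
```

```text
[ 0.002  0.015 -0.004  0.014  0.     0.    -0.001]
the job is handed in; nothing more can be done
None
```

The cap was tightened until the wrench clicked, the wrench is back in its grey rest, and I handed the job in at about 21 s of the 72 s allowed.

- **Tightening:** I seated the socket fully over the lugs and turned clockwise about 0.75 rad at the handle. The torque ran at about 1.3 to 1.4 N m, then fell to about 0.9 and to 0.59 N m on a final 0.02 rad probe. That probe came after the first sign of the click, to rule out stick-slip. It should lie within the 0.1 rad free swing, where the cap is not tightened further.
- **Easing off and lifting:** While I eased back, one reading was still 0.91 N m in the tightening direction, as the wrench reset itself. The readings after that were under 0.1 N m in the loosening direction, below the 0.35 N m that undoes the cap. The wrench then lifted straight off.
- **Last checks:** The final picture shows the wrench in both slots of its rest as at the start. The slide box, petri dish, timer and green rest look unmoved, and the gripper was open and clear above the wrench.
- **Uncertainty:** Single torque readings scattered by about 0.1 to 0.15 N m. I did not measure the cap's final angle; the picture only shows that its lugs have turned.

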